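Set each celadon dish and the jar on its own pad

TASK

Lay out the sideboard: put each of the three celadon dishes on the felt pad cut to its shape (six-sided, square, oblong), centred and turned so that its sides run along the pad's sides, and stand the screw-top glass jar in the middle of the round cork coaster. Lift the pieces and set them down gently and upright, never letting one drop or tip over, and leave the lacquered box and the chopstick case where they are.

Things in the scene. Friction and masses are not known exactly. Their poses are not given: they have to be found in the camera images.
- hex_dish: Regular six-sided open celadon (pale grey-green glazed) dish, 60 mm across the flats, 69 mm across the corners, 28 mm high, upright outer walls 5 mm thick, floor 5 mm thick; 90 to 200 g. Loose, standing upright on the sideboard top (z = 0). Origin: centre of its underside; z up; x is square to one pair of flat sides (the other flats at 60 and 120 degrees from it).
- square_dish: Square open celadon dish, 58 x 58 mm, 28 mm high, upright outer walls 5 mm thick, floor 5 mm thick; 90 to 200 g. Loose, standing upright on the sideboard top. Origin: centre of its underside; z up; x and y square to its sides.
- oblong_dish: Oblong rectangular open celadon dish, 88 mm long (along its x) and 46 mm wide (along its y), 28 mm high, upright outer walls 5 mm thick, floor 5 mm thick; 90 to 200 g. Loose, standing upright on the sideboard top. Origin: centre of its underside; z up.
- glass_jar: Round clear glass jar closed by a steel screw-top lid that stays on: 56 mm in diameter, 61 mm high in all; glass body from the bottom to 44 mm, lid of the same diameter from 46 to 61 mm; 140 to 280 g. Loose, standing upright on the sideboard top. Origin: centre of its underside; z up.
- hex_pad: Regular six-sided dark blue felt pad, 74 mm across the flats, 4 mm thick, lying fixed on the sideboard top (it cannot be moved). Origin: centre of its underside, z up, upper face at z = 4 mm. A pale inlay in the middle shows the footprint of the piece that belongs on it (60 mm across the flats). x is square to one pair of its flat sides.
- square_pad: Square dark blue felt pad, 72 x 72 mm, 4 mm thick, lying fixed on the sideboard top (it cannot be moved). Origin: centre of its underside, z up, upper face at z = 4 mm. A pale inlay in the middle shows the footprint of the piece that belongs on it (58 x 58 mm). x and y are square to its sides.
- oblong_pad: Oblong dark blue felt pad, 102 mm long (along its x) and 60 mm wide (along its y), 4 mm thick, lying fixed on the sideboard top (it cannot be moved). Origin: centre of its underside, z up, upper face at z = 4 mm. A pale inlay in the middle shows the footprint of the piece that belongs on it (88 x 46 mm).
- round_coaster: Round plain cork coaster, 70 mm in diameter, 4 mm thick, lying fixed on the sideboard top (it cannot be moved). Origin: centre of its underside, z up, upper face at z = 4 mm. Meant for the glass jar.
- lacquer_box: Bystander: closed lacquered wooden box, black with a red lid and gilt line and knob, 94 mm (x) by 134 mm (y), 65 mm high with its knob, 600 g, beyond the work. Loose; to be left alone. Origin: centre of its underside, z up.
- chopstick_case: Bystander: flat aluminium chopstick case with a sliding cover (shut), 34 mm (x) by 230 mm (y), 20 mm high, 220 g, beyond the work. Loose; to be left alone. Origin: centre of its underside, z up.
Things that resemble listed ones, but are neither listed nor needed, are in the scene too. Leave any pink or red look-alike of the square_dish alone.

How it is judged:
By the outcome, as a careful person would: the job done as asked, in the order asked, and still so for the second after the job is handed in, with the robot touching nothing.
It also fails if it takes over 112 s, if anything falls off the work surface, if the arm or the gripper's body presses on something with over 40 N, if the wrist force passes 120 N, or if a joint passes its speed limit or range.

ROBOT

A 7-joint arm with a two-finger parallel gripper is mounted at the origin on the work surface. World frame = base frame: x ahead of the robot, y to its left, z up, the work surface at z = 0. Lengths are in m, angles in rad, forces in N, time in s.
With the tool pointing down it reaches from about 0.425 to 1.025 m from the base axis. Payload 9.4 kg.
Tool frame: the origin (TCP) lies on the centre line of the jaws, within the pads' length; the fingertips stand 14 mm ahead of it and the grasp point (between the pads) lies 5 mm behind it; z points along the fingers, y is the direction in which the jaws open and shut (so a half turn about z gives the same grasp; the last joint's range is limited). The gripper opens to 85 mm and grips with 20 to 120 N. Pads are 22 mm wide; open, the fingers measure 114 mm over their backs; the gripper's body (76 mm by 85 mm) begins 54 mm behind the grasp point. The pads swing forward as they close: fully open they stand 13 mm farther back than shut.
Start: joints at [1.143, 0.599, -0.003, 1.599, 0.002, 0.943, -0.08], TCP at [0.249, -0.681, 0.245] pointing down, gripper open.
Joint ranges: [-2.57, 2.57], [-0.35, 1.97], [-1.29, 1.29], [0.11, 2.56], [-1.05, 4.19], [0.11, 1.86], [-2.63, 2.63]. Speed limits (rad/s): [2.22, 2.22, 3.01, 3.01, 3.14, 3.14, 3.14].

INTERFACE

Orientations are given as a unit quaternion [w, x, y, z].
In Python, from bench import bot gives the robot as it stands.
- The arm moves only by the shell command python3 -m handwheel 'ROWS' [OPENING] [FORCE]. ROWS is JSON, one flat list of numbers, 4 for each row, row after row: the shift along the world's x, y, z in mm, then the turn about the world's z in rad. In form: [x, y, z, yaw, x, y, z, yaw, ...]. A call has exactly 10 rows; each row is the pose to reach, as a shift and turn from the pose measured when the call began; what a row does not reach only later rows make up. A row lasts 1/10 s, in which the tool goes at most 50 mm and 8.59 degrees, less where a joint would pass 70% of its speed; a pose out of reach is approached as far as the arm can. A call with a gripper value outside its range is refused whole. OPENING is the closure in counts, from 0 (fully open) to 255 (shut), set as the call begins (- or left out, the last holds). The fingers move at their own pace and stop on an object; FORCE is the grip in N (left out, the last holds). Time passes only in rows, so rows that repeat a pose let the fingers close, or fill a call up. It gives the time, the measured TCP pose, the force and the opening at its end, in the units of the state.
- bot.get_obs(): the state, without advancing time (a new reading comes with each control period).
- bot.camera(name): name is "scene" or "side" or "wrist"; returns a dict with "color" (420x560x3 uint8, red, green, blue), "fovy" (degrees; the focal length in pixels is half the picture's height over the tangent of half this angle, whatever the lens; pixels are square), "cx", "cy" (the principal point, pixels), "R" (3x3) and "t" (3): a world point X has camera coordinates R X + t; the wrist camera has in their place "mount" (4x4, takes a point from camera to tool coordinates, whose origin is the TCP and whose axes are the flange's). Camera axes: x right, y down, z forward; pixel columns grow to the right and rows downward; lengths in m; the calibration is good to about 2 mm. A picture is of the moment at which its call begins: read the wrist's pose just before it. There is no depth.
- bot.job_done(): hands the job in, once; it reports no verdict.
The state is a dict: "clock": time; "joint_positions": joint angles; "qvel": joint speeds; "tau": joint torques, N m; "ee_pos": TCP position; "tcp_rot": TCP orientation; "wrist_force": force on the tool from outside, world axes, zero at the start; "moment": the same for the moment, N m; "opening": opening from 0.0 (shut) to 1.0 (fully open).
Only numpy, scipy, OpenCV 4.12 (cv2) and the standard library are available. Lean on these libraries where they do the work, as an engineer would, in place of code of your own. Each camera call takes 0.05 s, during which the arm holds its last target.

## Working session

There is one attempt and no reset: what is moved stays moved. The work goes in short steps, Python scripts to look and compute and a shell command to move; the robot and the scene stay as the last step left them, time stands still between calls to the robot, and variables do not carry over. Pictures are saved under pics/ and viewed, and the job is handed in when it is done.

```bash
ls; mkdir -p pics; python3 - <<'E'
from bench import bot
import cv2
for n in ["scene","side","wrist"]:
    o=bot.get_obs()
    c=bot.camera(n); cv2.imwrite(f"pics/{n}0.png",cv2.cvtColor(c["color"],cv2.COLOR_RGB2BGR))
    print(n,{k:v for k,v in c.items() if k!="color"})
print(o)
E
```

```text
pics
scene {'fovy': 47.892833562426496, 'cx': 287.7388655842937, 'cy': 206.3988173187734, 'R': array([[-7.31593948e-01,  6.81740498e-01, -4.33929944e-04],
       [ 3.93665125e-01,  4.21932734e-01, -8.16701008e-01],
       [-5.56595063e-01, -5.97664338e-01, -5.77060893e-01]]), 't': array([ 0.42131235, -0.18720215,  1.29354682])}
side {'fovy': 42.94073604289871, 'cx': 284.73993108450276, 'cy': 212.89593147341742, 'R': array([[ 0.99425044, -0.10567773, -0.01727053],
       [-0.0802215 , -0.62828473, -0.77383642],
       [ 0.07092646,  0.77077267, -0.63315   ]]), 't': array([-0.58253249,  0.05891298,  1.19138289])}
wrist {'fovy': 60.313832874243786, 'cx': 285.1661607305892, 'cy': 215.43986483112113, 'mount': array([[ 4.48747225e-04, -9.55523991e-01, -2.94913040e-01,
         7.56954223e-02],
       [ 9.99999842e-01,  3.29300499e-04,  4.54685308e-04,
        -9.68943122e-04],
       [-3.37347709e-04, -2.94913198e-01,  9.55523988e-01,
        -1.28750873e-01],
       [ 0.00000000e+00,  0.00000000e+00,  0.00000000e+00,
         1.00000000e+00]])}
{'clock': 0.1, 'joint_positions': array([ 1.14331701,  0.60007798, -0.00259268,  1.60005486,  0.00179865,
        0.94292544, -0.07979655]), 'qvel': array([-0.00125931, -0.00197819,  0.00153049, -0.00270826, -0.00262097,
        0.00062451, -0.0009212 ]), 'tau': array([ 4.83643977e-03, -7.77994180e+01,  1.56993236e+00, -2.58627695e+01,
        1.26081015e-02,  5.49389486e-03,  4.82903863e-05]), 'ee_pos': array([ 0.24900689, -0.68045506,  0.24447708]), 'tcp_rot': array([-7.09206299e-04,  9.84649469e-01,  1.74541939e-01, -1.79864123e-04]), 'wrist_force': array([ 0.34729139,  1.15636059, -1.17250685]), 'moment': array([ 0.03986885, -0.02602336, -0.00764735]), 'opening': 0.9971128323560225}
```

View pics/scene0.png

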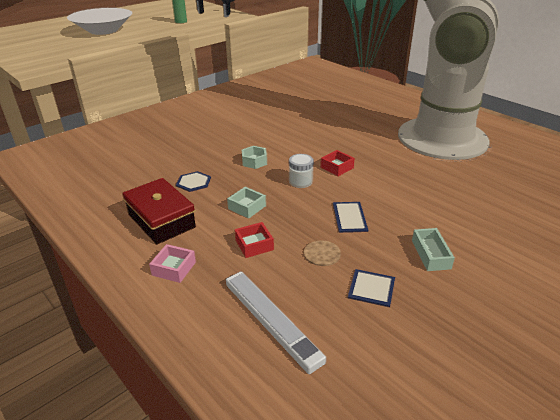

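View pics/side0.png

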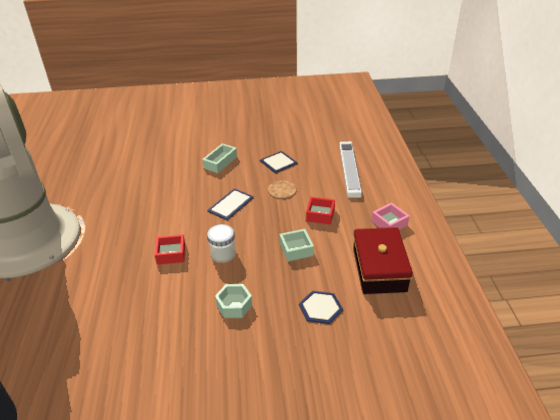

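View pics/wrist0.png

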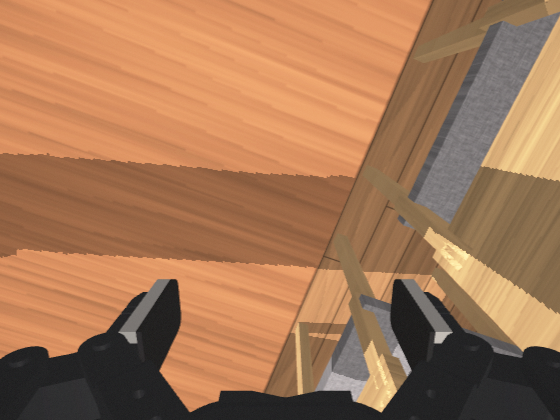

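The scene view (scene0) shows the hex dish at (254,157), square dish (247,202), oblong dish (433,249) and jar (301,171). The pads are at (194,181) hex, (372,287) square and (350,216) oblong, and the coaster is at (322,252). There are red and pink decoys. The side view shows the same pieces. Next I'll measure them in both views.

```bash
cat > h.py <<'E'
import numpy as np, cv2
from bench import bot
from scipy.spatial.transform import Rotation as Ro
def cam(n):
    o=bot.get_obs(); c=bot.camera(n)
    c["f"]=210/np.tan(np.radians(c["fovy"]/2))
    if n=="wrist":
        q=o["tcp_rot"]; T=np.eye(4); T[:3,:3]=Ro.from_quat([q[1],q[2],q[3],q[0]]).as_matrix(); T[:3,3]=o["ee_pos"]
        M=T@c["mount"]; c["R"]=M[:3,:3].T; c["t"]=-c["R"]@M[:3,3]
    return c
def cast(c,px,z):
    px=np.asarray(px,float).reshape(-1,2)
    d=np.c_[(px[:,0]-c["cx"])/c["f"],(px[:,1]-c["cy"])/c["f"],np.ones(len(px))]@c["R"]
    C=-c["R"].T@c["t"]; s=(z-C[2])/d[:,2]
    return (C+s[:,None]*d)
def proj(c,X):
    x=np.asarray(X)@c["R"].T+c["t"]; return np.c_[x[:,0]/x[:,2]*c["f"]+c["cx"],x[:,1]/x[:,2]*c["f"]+c["cy"]]
def save(c,name,box=None,s=1):
    im=cv2.cvtColor(c["color"],cv2.COLOR_RGB2BGR)
    if box: im=im[box[1]:box[3],box[0]:box[2]]
    cv2.imwrite("pics/"+name,cv2.resize(im,None,fx=s,fy=s,interpolation=cv2.INTER_NEAREST))
def masks(c):
    h=cv2.cvtColor(c["color"],cv2.COLOR_RGB2HSV)
    return dict(cel=cv2.inRange(h,(60,25,60),(95,120,255)),inlay=cv2.inRange(h,(10,0,170),(40,60,255)),blue=cv2.inRange(h,(100,80,5),(130,255,110)))
def blobs(m,amin=60):
    m=cv2.morphologyEx(m,cv2.MORPH_CLOSE,np.ones((3,3)))
    cs,_=cv2.findContours(m,cv2.RETR_EXTERNAL,cv2.CHAIN_APPROX_NONE)
    return [k for k in cs if cv2.contourArea(k)>amin]
def rect(P): # P world xy metres
    r=cv2.minAreaRect((P[:,:2]*1000).astype(np.float32)); return np.round(r[0],1),np.round(r[1],1),round(r[2],1)
E
python3 - <<'E'
from h import *
for n in ["scene","side"]:
    c=cam(n); m=masks(c)
    for k,z in [("cel",.028),("inlay",.004),("blue",.004)]:
        for b in blobs(m[k]):
            print(n,k,np.round(b.reshape(-1,2).mean(0)),cv2.contourArea(b),*rect(cast(c,b,z)))
    save(c,n+"_a.png",(120,130,470,320) if n=="scene" else (140,130,440,330),2.2)
E
```

```text
scene cel [432. 249.] 1132.5 [452.4 257.4] [114.4  58.9] 53.4
scene cel [246. 202.] 161.5 [607.8 -93.8] [82.8 81.1] 10.5
scene cel [254. 157.] 409.5 [ 473.3 -231.6] [109.8  57. ] 51.5
scene cel [395.   8.] 114.0 [-1014.6  -931.2] [452.6  65.7] 27.2
scene cel [357.  28.] 313.5 [-631.3 -864.7] [1049.   112.9] 39.4
scene cel [179.  11.] 214.5 [ -213.6 -1644.8] [481.   56.9] 59.8
scene inlay [312. 361.] 247.0 [772.5 269. ] [33.1 34.6] 75.3
scene inlay [372. 287.] 730.0 [590.4 229.8] [57.7 57.7] 30.1
scene inlay [350. 216.] 487.0 [460.3  67.2] [86.  45.7] 49.2
scene inlay [193. 180.] 260.0 [ 622.  -276.6] [62.5 58.9] 43.0
scene inlay [301. 159.] 125.0 [ 368.3 -175.5] [40.7 48.1] 47.0
scene inlay [449. 146.] 799.5 [ 9.7 45.1] [131.  234.4] 65.8
scene inlay [99. 15.] 663.5 [   81.1 -1930.8] [288.3 311.4] 46.9
scene inlay [486.   9.] 188.5 [-1389.7  -607.6] [628.2 132.7] 37.2
scene blue [372. 288.] 1135.0 [591.6 230.9] [73.1 70.2] 30.0
scene blue [350. 217.] 771.0 [461.7  68.1] [104.6  58.5] 49.4
side inlay [320. 306.] 631.0 [ 625.2 -273.5] [67.2 59.4] 43.3
side inlay [220. 233.] 336.0 [436.8 -36. ] [57.4 57.9] 82.8
side inlay [ 68. 225.] 648.0 [91.8 40.9] [ 59.7 188.3] 20.5
side inlay [230. 203.] 426.0 [462.8  68.7] [89.8 47.9] 49.3
side inlay [278. 161.] 249.0 [592.7 232.8] [58.6 59.2] 29.7
side inlay [349. 166.] 628.5 [773.2 180.6] [250.4  36.6] 84.5
side inlay [453.  69.] 27577.0 [1253.1  678.4] [1519.6 1156.9] 80.8
side inlay [18. 53.] 3354.0 [-336.6 1241.1] [ 154.3 1091.2] 16.5
side blue [320. 309.] 105.0 [ 625.2 -275.6] [81.6 70.6] 43.1
```

View pics/scene_a.png

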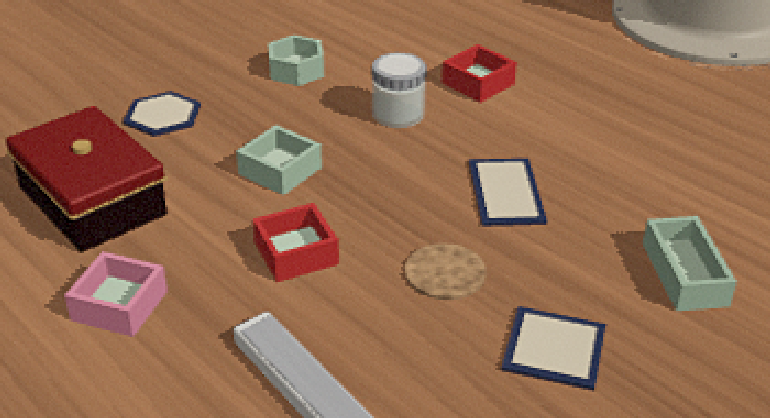

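View pics/side_a.png

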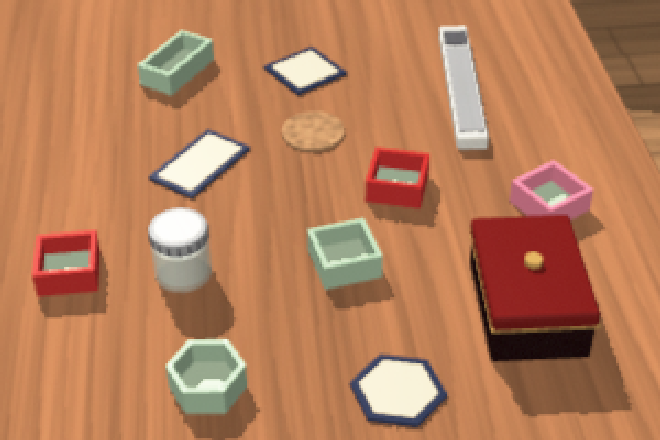

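Pads agree between the two views within about 3 mm. Next, coarse dish positions from rim centres picked in both crops.

```bash
python3 - <<'E'
from h import *
P={"hex":((297,50),(207,362),.028),"sq":((280,147),(345,240),.028),"obl":((686,247),(177,56),.028),"jar":((399,65),(180,226),.061),"coast":((445,270),(313,131),.004),"redA":((479,64),(66,248),.028),"redB":((296,230),(398,166),.028)}
a=cam("scene");b=cam("side")
for k,(p,q,z) in P.items():
    print(k,np.round(1000*cast(a,np.array(p)/2.2+[120,130],z)[0,:2]),np.round(1000*cast(b,np.array(q)/2.2+[140,130],z)[0,:2]))
E
```

```text
hex [ 459. -244.] [ 463. -247.]
sq [ 595. -106.] [ 601. -106.]
obl [438. 248.] [444. 241.]
jar [ 440. -101.] [ 445. -103.]
coast [589. 110.] [591. 105.]
redA [333. -84.] [333. -84.]
redB [666.   4.] [670.   1.]
```

```bash
python3 -m handwheel '[25,48,-5,0,50,92,-10,0,72,136,-15,0,95,180,-20,0,117,224,-25,0,140,268,-30,0,162,312,-35,0,185,356,-38,0,207,400,-41,0,212,436,-45,0]' 0; python3 - <<'E'
from h import *
c=cam("wrist"); save(c,"w1.png"); print(bot.get_obs()["ee_pos"],bot.get_obs()["clock"])
E
```

```text
clock: 1.35
ee_pos: [0.4637, -0.242, 0.2003]
tcp_rot: [0.0, 0.984, 0.176, 0.001]
wrist_force: [1.0, 0.4, -0.3]
opening: 1.003
[ 0.46341349 -0.23563362  0.19941316] 1.4
```

View pics/w1.png

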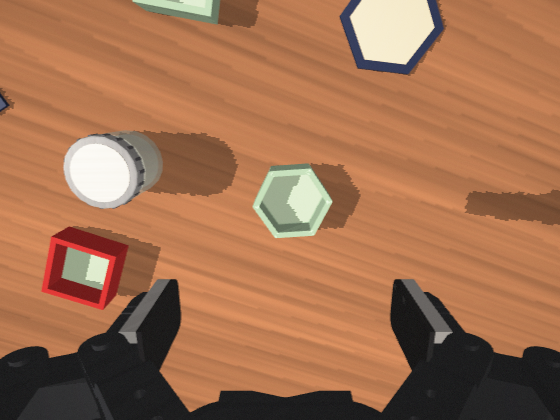

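```bash
python3 - <<'E'
from h import *
c=cam("wrist"); print(bot.get_obs()["ee_pos"],bot.get_obs()["qvel"].round(3)); c=cam("wrist")
print(bot.get_obs()["ee_pos"])
np.save("w2.npy",c,allow_pickle=True)
save(c,"w2.png",(230,140,360,260),6)
h=cv2.cvtColor(c["color"],cv2.COLOR_RGB2HSV)
for v in range(150,250,6): print([tuple(h[v,u]) for u in (290,)])
E
```

```text
[ 0.4624966  -0.2389096   0.19972813] [ 0.068  0.004  0.064 -0.033  0.017  0.016  0.068]
[ 0.46190957 -0.24197273  0.20003737]
[(np.uint8(12), np.uint8(144), np.uint8(195))]
[(np.uint8(11), np.uint8(141), np.uint8(197))]
[(np.uint8(12), np.uint8(143), np.uint8(205))]
[(np.uint8(51), np.uint8(44), np.uint8(122))]
[(np.uint8(51), np.uint8(40), np.uint8(225))]
[(np.uint8(44), np.uint8(43), np.uint8(172))]
[(np.uint8(45), np.uint8(42), np.uint8(171))]
[(np.uint8(46), np.uint8(42), np.uint8(172))]
[(np.uint8(46), np.uint8(39), np.uint8(170))]
[(np.uint8(45), np.uint8(39), np.uint8(169))]
[(np.uint8(47), np.uint8(40), np.uint8(171))]
[(np.uint8(47), np.uint8(40), np.uint8(171))]
[(np.uint8(46), np.uint8(41), np.uint8(169))]
[(np.uint8(51), np.uint8(46), np.uint8(112))]
[(np.uint8(49), np.uint8(42), np.uint8(225))]
[(np.uint8(11), np.uint8(143), np.uint8(208))]
[(np.uint8(12), np.uint8(144), np.uint8(213))]
```

View pics/w2.png

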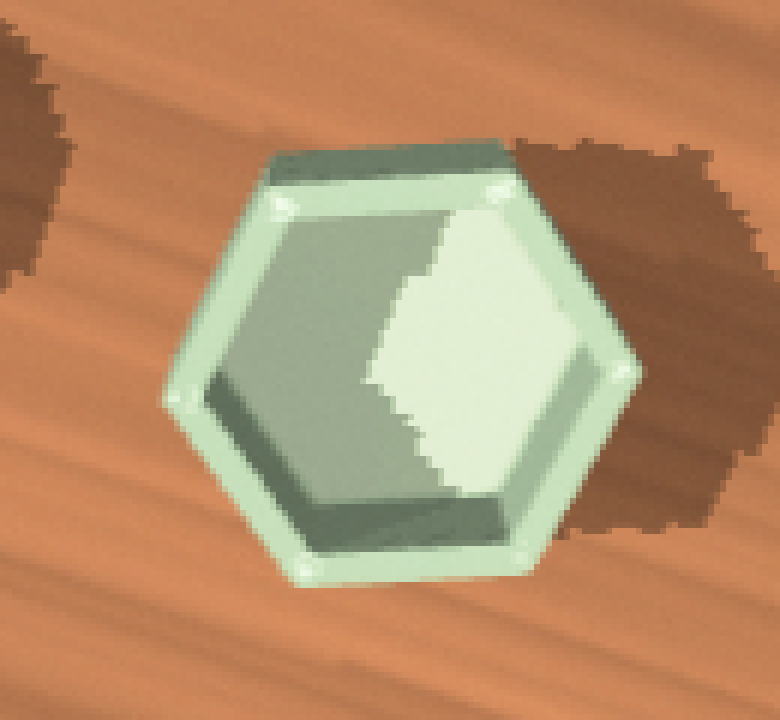

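The hex dish rim is sharp here, its outer corners spanning about (257,206) to (337,202) in w2. Now a rim-hull measuring helper.

```bash
cat >> h.py <<'E'
def hullfit(P,name,n):
    """P Nx2 mm world outline -> hull centroid, minAreaRect dims, n-fold edge-normal angle, all mm/deg"""
    H=cv2.convexHull((P[:,:2]*1000).astype(np.float32)).reshape(-1,2)
    M=cv2.moments(H.reshape(-1,1,2)); ctr=np.array([M["m10"],M["m01"]])/M["m00"]
    e=np.roll(H,-1,0)-H; L=np.hypot(*e.T); a=np.arctan2(e[:,1],e[:,0])
    th=np.degrees(np.angle((L*np.exp(1j*n*a)).sum()))/n   # edge direction mod 360/n
    r=cv2.minAreaRect(H)
    print(name,"ctr",ctr.round(1),"area",round(M["m00"]),"edge dir mod %g: %.1f"%(360/n,th),"rect",np.round(r[0],1),np.round(r[1],1),round(r[2],1))
    return ctr,th
def wrist_all(c,vmax=275):
    hh=cv2.cvtColor(c["color"],cv2.COLOR_RGB2HSV); hh[vmax:]=0
    out=[]
    for k,m,z in [("rim",cv2.inRange(hh,(40,25,195),(60,65,255)),.028),("inlay",cv2.inRange(hh,(15,5,200),(30,50,255)),.004),("pad",cv2.inRange(hh,(100,80,5),(130,255,140)),.004)]:
        for b in blobs(m,250):
            x,y,w,g=cv2.boundingRect(b)
            if x<2 or y<2 or x+w>558 or y+g>=vmax-1: k2=k+"(cut)"
            else: k2=k
            for n in ((4,6) if "cut" not in k2 else ()): hullfit(cast(c,b+0.0,z),k2+str((x+w//2,y+g//2)),n)
E
python3 - <<'E'
from h import *
c=np.load("w2.npy",allow_pickle=True).item(); wrist_all(c)
E
```

```text
rim(297, 203) ctr [ 459.6 -249. ] area 3067 edge dir mod 90: -43.8 rect [ 459.7 -249.3] [59.5 67.4] 24.2
rim(297, 203) ctr [ 459.6 -249. ] area 3067 edge dir mod 60: -6.0 rect [ 459.7 -249.3] [59.5 67.4] 24.2
inlay(104, 170) ctr [420.8 -76.7] area 2979 edge dir mod 90: -24.3 rect [420.6 -76. ] [60.4 61.8] 68.0
inlay(104, 170) ctr [420.8 -76.7] area 2979 edge dir mod 60: 23.0 rect [420.6 -76. ] [60.4 61.8] 68.0
```

```bash
python3 - <<'E'
from h import *
b=cam("side")
print((1000*cast(b,np.array([(472,219),(572,217),(597,318),(483,325)])/2.2+[140,130],.055))[:,:2].round())
print(bot.get_obs()["ee_pos"].round(4),bot.get_obs()["tcp_rot"].round(4),bot.get_obs()["clock"])
E
```

```text
[[ 720. -121.]
 [ 815. -130.]
 [ 800. -262.]
 [ 701. -258.]]
[ 0.4615 -0.244   0.2002] [-1.000e-04  9.844e-01  1.757e-01 -0.000e+00] 1.55
```

```bash
python3 -m handwheel '[-2,-5,-20,-0.12,-2,-5,-50,-0.24,-2,-5,-80,-0.36,-2,-5,-105,-0.458,-2,-5,-125,-0.458,-2,-5,-145,-0.458,-2,-5,-160,-0.458,-2,-5,-172,-0.458,-2,-5,-180,-0.458,-2,-5,-185,-0.458]' 0 40; python3 - <<'E'
from h import *
c=cam("side"); save(c,"s1.png",(170,220,310,350),5);c=cam("wrist"); save(c,"w3.png"); print(bot.get_obs()["ee_pos"],bot.get_obs()["clock"],bot.get_obs()["wrist_force"])
E
```

```text
clock: 2.55
ee_pos: [0.4593, -0.2497, 0.0147]
tcp_rot: [-0.0, 0.999, -0.053, -0.0]
wrist_force: [1.0, -0.1, -0.6]
opening: 1.004
[ 0.4592966  -0.24934138  0.01490374] 2.65 [ 0.42843726  0.12204319 -0.43209935]
```

View pics/s1.png

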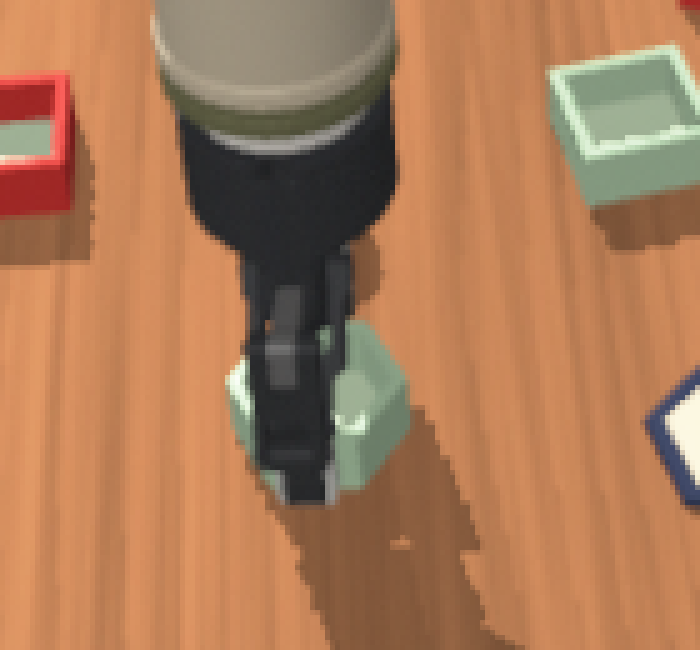

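View pics/w3.png

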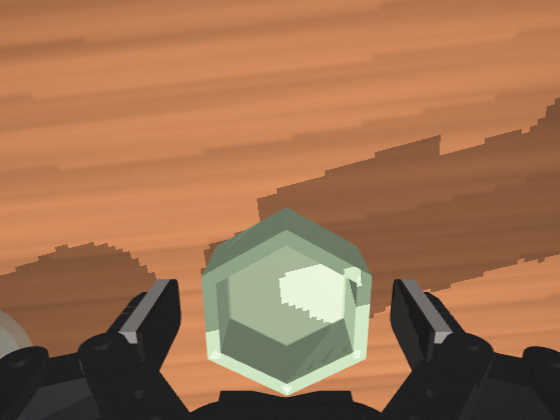

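The jaws straddle two flats at u≈180 and 392, with the dish centred between them. Closing.

```bash
python3 -m handwheel '[0,0,0,0,0,0,0,0,0,0,0,0,0,0,0,0,0,0,0,0,0,0,0,0,0,0,0,0,0,0,0,0,0,0,0,0,0,0,0,0]' 255 40; python3 - <<'E'
from h import *
c=cam("wrist"); save(c,"w4.png"); print(bot.get_obs()["ee_pos"],bot.get_obs()["clock"],bot.get_obs()["wrist_force"])
E
```

```text
clock: 3.65
ee_pos: [0.4596, -0.2496, 0.0157]
tcp_rot: [0.0, 0.999, -0.053, 0.0]
wrist_force: [-0.9, -0.7, 5.9]
opening: 0.692
[ 0.45956744 -0.24950516  0.01565777] 3.7 [-0.33057153 -0.6833373   5.96800665]
```

View pics/w4.png

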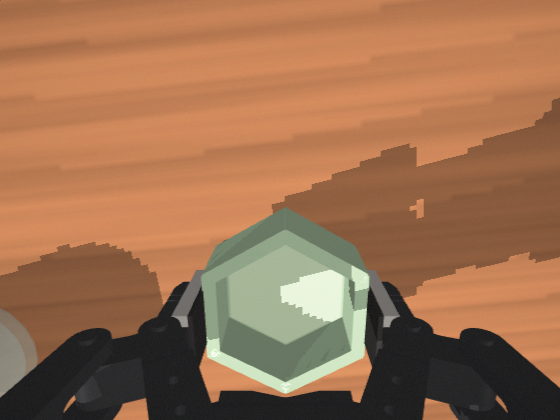

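```bash
python3 -m handwheel '[0,0,3,0,0,0,10,0,0,0,25,0,5,0,50,0,20,-1,80,-0.05,40,-2,110,-0.1,60,-2,130,-0.15,80,-2,145,-0.19,88,-2,150,-0.19,88,-2,150,-0.19]' 255 40; python3 -m handwheel '[0,0,0,0,0,0,0,0,0,0,0,0,0,0,0,0,0,0,0,0,0,0,0,0,0,0,0,0,0,0,0,0,0,0,0,0,0,0,0,0]';python3 - <<'E'
from h import *
c=cam("wrist"); save(c,"w5.png"); print(bot.get_obs()["ee_pos"],bot.get_obs()["tcp_rot"],bot.get_obs()["clock"],bot.get_obs()["wrist_force"])
np.save("w5.npy",c,allow_pickle=True); wrist_all(c,260)
E
```

```text
clock: 4.7
ee_pos: [0.5484, -0.2511, 0.1662]
tcp_rot: [0.0, 0.989, -0.146, 0.001]
wrist_force: [-0.4, -0.0, -2.1]
opening: 0.697
clock: 5.7
ee_pos: [0.5484, -0.2511, 0.1662]
tcp_rot: [0.0, 0.989, -0.146, 0.001]
wrist_force: [-0.4, 0.4, -1.6]
opening: 0.695
[ 0.54842171 -0.25112358  0.16620602] [ 2.48364938e-04  9.89299300e-01 -1.45896417e-01  1.03382927e-03] 5.75 [ 0.18416985  0.03111839 -0.22442928]
rim(87, 198) ctr [ 597.5 -107.4] area 3282 edge dir mod 90: 10.8 rect [ 597.3 -107.4] [57.5 57.5] 10.4
rim(87, 198) ctr [ 597.5 -107.4] area 3282 edge dir mod 60: -29.0 rect [ 597.3 -107.4] [57.5 57.5] 10.4
inlay(286, 98) ctr [ 624.2 -273.7] area 3090 edge dir mod 90: -10.0 rect [ 624.1 -273.7] [59.7 67.8] 73.8
inlay(286, 98) ctr [ 624.2 -273.7] area 3090 edge dir mod 60: -16.4 rect [ 624.1 -273.7] [59.7 67.8] 73.8
pad(286, 96) ctr [ 624.3 -273.8] area 4599 edge dir mod 90: -25.5 rect [ 624.5 -273.7] [72.8 83. ] 74.1
pad(286, 96) ctr [ 624.3 -273.8] area 4599 edge dir mod 60: -16.4 rect [ 624.5 -273.7] [72.8 83. ] 74.1
```

View pics/w5.png

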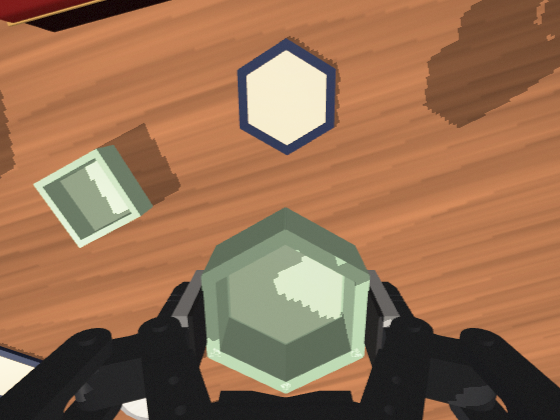

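```bash
python3 -m handwheel '[20,-6,0,0.007,50,-15,-10,0.007,70,-21,-35,0.007,76,-22.6,-65,0.007,76,-22.6,-95,0.007,76,-22.6,-120,0.007,76,-22.6,-132,0.007,76,-22.6,-138,0.007,76,-22.6,-142,0.007,76,-22.6,-144,0.007]' 255 40;python3 -m handwheel '[0,0,-1,0,0,0,-1,0,0,0,-2,0,0,0,-2,0,0,0,-2.5,0,0,0,-2.5,0,0,0,-2.5,0,0,0,-2.5,0,0,0,-2.5,0,0,0,-2.5,0]'; python3 - <<'E'
from h import *
c=cam("wrist"); save(c,"w6.png"); print(bot.get_obs()["ee_pos"],bot.get_obs()["tcp_rot"],bot.get_obs()["clock"],bot.get_obs()["wrist_force"])
c=cam("side"); save(c,"s6.png",(250,220,410,350),5)
E
```

```text
clock: 6.75
ee_pos: [0.625, -0.274, 0.0229]
tcp_rot: [0.0, 0.99, -0.142, 0.002]
wrist_force: [0.4, -0.3, -1.2]
opening: 0.693
clock: 7.75
ee_pos: [0.6249, -0.274, 0.0204]
tcp_rot: [0.0, 0.99, -0.142, 0.002]
wrist_force: [-0.1, 0.3, -1.6]
opening: 0.692
[ 0.62492808 -0.27398745  0.02043122] [ 3.87915635e-04  9.89794667e-01 -1.42490626e-01  1.66994457e-03] 7.8 [-0.29532785 -0.04911283 -1.17237152]
```

View pics/w6.png

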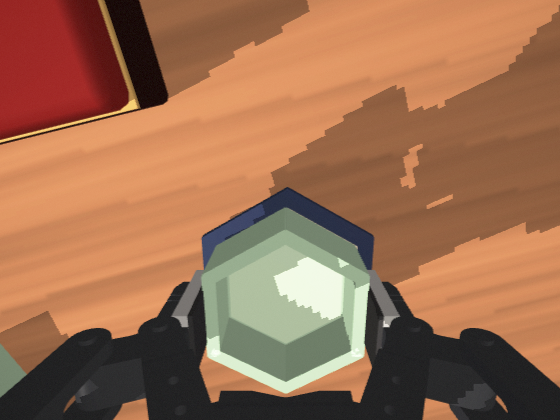

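View pics/s6.png

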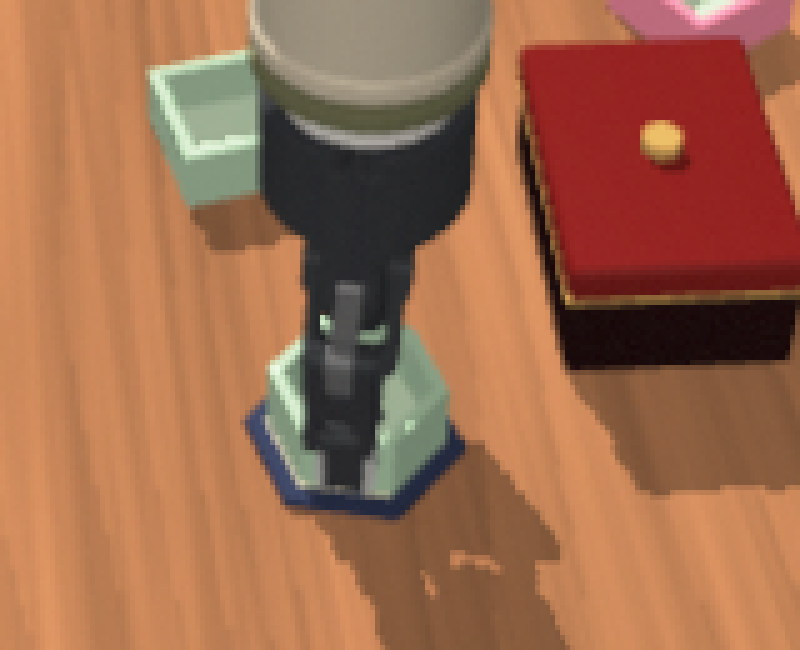

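```bash
python3 -m handwheel '[-0.7,0.3,0,0,-0.7,0.3,-0.3,0,-0.7,0.3,-0.6,0,-0.7,0.3,-0.9,0,-0.7,0.3,-1.2,0,-0.7,0.3,-1.2,0,-0.7,0.3,-1.2,0,-0.7,0.3,-1.2,0,-0.7,0.3,-1.2,0,-0.7,0.3,-1.2,0]'
```

```text
clock: 8.85
ee_pos: [0.6243, -0.2736, 0.0198]
tcp_rot: [0.0, 0.99, -0.142, 0.002]
wrist_force: [-1.3, 0.9, 4.6]
opening: 0.69
```

```bash
python3 -m handwheel '[0,0,0,0,0,0,0,0,0,0,0,0,0,0,0,0,0,0,0,0,0,0,3,0,0,0,10,0,0,0,30,0,-10,3,60,0,-30,10,100,0]' 0;python3 -m handwheel '[-20,6,15,0,-45,13,40,0,-50,15,60,0,-50,15,60,0,-50,15,60,0,-50,15,60,0,-50,15,60,0,-50,15,60,0,-50,15,60,0,-50,15,60,0]'; python3 - <<'E'
from h import *
c=cam("wrist"); save(c,"w7.png"); print(bot.get_obs()["ee_pos"],bot.get_obs()["tcp_rot"],bot.get_obs()["clock"],bot.get_obs()["wrist_force"])
hh=cv2.cvtColor(c["color"],cv2.COLOR_RGB2HSV)
wrist_all(c,300)
for b in blobs(cv2.inRange(hh,(40,25,195),(60,65,255)),250): print("z32",[hullfit(cast(c,b+0.,.032),str(b.mean((0,1)).round()),n)[1] for n in (6,)])
E
```

```text
clock: 9.85
ee_pos: [0.5944, -0.2636, 0.1199]
tcp_rot: [0.0, 0.99, -0.142, 0.001]
wrist_force: [0.3, -0.1, 0.7]
opening: 1.003
clock: 10.85
ee_pos: [0.5443, -0.2485, 0.1796]
tcp_rot: [0.0, 0.99, -0.142, 0.001]
wrist_force: [-0.1, -0.4, 0.1]
opening: 0.998
[ 0.5443649  -0.24855817  0.17966214] [ 2.91324378e-04  9.89824250e-01 -1.42290442e-01  1.13965133e-03] 10.9 [-0.3562212  -0.14808078  0.01959483]
rim(96, 187) ctr [ 597.4 -107.3] area 3278 edge dir mod 90: 10.3 rect [ 597.4 -107.3] [57.2 57.4] 10.4
rim(96, 187) ctr [ 597.4 -107.3] area 3278 edge dir mod 60: -21.3 rect [ 597.4 -107.3] [57.2 57.4] 10.4
rim(288, 91) ctr [ 624.3 -272.8] area 3161 edge dir mod 90: -30.8 rect [ 624.3 -272.8] [60.5 68.8] 73.8
rim(288, 91) ctr [ 624.3 -272.8] area 3161 edge dir mod 60: -16.3 rect [ 624.3 -272.8] [60.5 68.8] 73.8
pad(288, 91) ctr [ 624.3 -273.6] area 4586 edge dir mod 90: 28.0 rect [ 624.4 -273.5] [83.1 73. ] 43.5
pad(288, 91) ctr [ 624.3 -273.6] area 4586 edge dir mod 60: -16.1 rect [ 624.4 -273.5] [83.1 73. ] 43.5
[ 96. 188.] ctr [ 597.7 -109.6] area 3185 edge dir mod 60: -21.3 rect [ 597.7 -109.6] [56.4 56.6] 10.4
z32 [np.float32(-21.262798)]
[287.  91.] ctr [ 624.2 -272.7] area 3071 edge dir mod 60: -16.3 rect [ 624.1 -272.7] [59.6 67.8] 73.8
z32 [np.float32(-16.309343)]
```

View pics/w7.png

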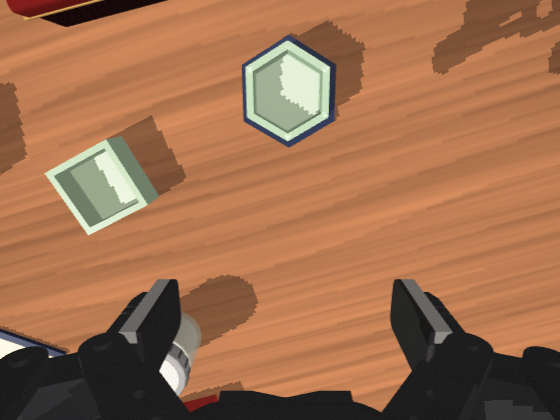

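The hex dish sits within 1 mm and 0.3° of its pad. Next I hover over the square dish.

```bash
python3 -m handwheel '[13,30,0,0.1,26,65,0,0.22,40,100,0,0.34,50,130,-10,0.466,53,141.3,-30,0.466,53,141.3,-40,0.466,53,141.3,-40,0.466,53,141.3,-40,0.466,53,141.3,-40,0.466,53,141.3,-40,0.466]' 0; python3 - <<'E'
from h import *
c=cam("wrist"); save(c,"w8.png"); print(bot.get_obs()["ee_pos"],bot.get_obs()["tcp_rot"],bot.get_obs()["clock"])
wrist_all(c,330)
E
```

```text
clock: 11.9
ee_pos: [0.5975, -0.1083, 0.1404]
tcp_rot: [0.0, 0.996, 0.089, 0.002]
wrist_force: [-0.1, 0.1, -0.1]
opening: 1.004
[ 0.59751612 -0.1080647   0.14031076] [2.14475916e-04 9.95988064e-01 8.94705649e-02 1.65769200e-03] 11.95
rim(524, 221) ctr [ 626.5 -271.2] area 663 edge dir mod 90: -20.0 rect [ 626.4 -269. ] [28.3 32.3] 73.9
rim(524, 221) ctr [ 626.5 -271.2] area 663 edge dir mod 60: -20.2 rect [ 626.4 -269. ] [28.3 32.3] 73.9
rim(285, 216) ctr [ 597.5 -107.3] area 3275 edge dir mod 90: 10.3 rect [ 597.5 -107.4] [57.1 57.7] 10.3
rim(285, 216) ctr [ 597.5 -107.3] area 3275 edge dir mod 60: -19.0 rect [ 597.5 -107.4] [57.1 57.7] 10.3
rim(160, 82) ctr [670.5 -13.5] area 613 edge dir mod 90: -18.1 rect [670.3 -13.2] [20.8 30.7] 71.4
rim(160, 82) ctr [670.5 -13.5] area 613 edge dir mod 60: -13.6 rect [670.3 -13.2] [20.8 30.7] 71.4
pad(496, 210) ctr [ 627.9 -261.6] area 3091 edge dir mod 90: -17.1 rect [ 628.6 -259.2] [46.5 83.7] 73.5
pad(496, 210) ctr [ 627.9 -261.6] area 3091 edge dir mod 60: -16.0 rect [ 628.6 -259.2] [46.5 83.7] 73.5
```

View pics/w8.png

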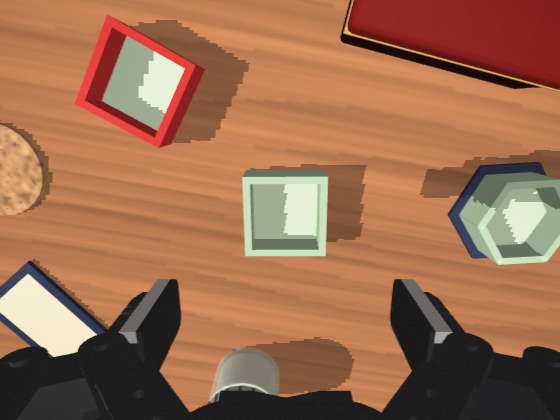

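Square dish confirmed at (597.5,-107.3), 10.3°, with the jaws aligned.

```bash
python3 -m handwheel '[0,0.7,-20,0,0,0.7,-45,0,0,0.7,-70,0,0,0.7,-90,0,0,0.7,-105,0,0,0.7,-116,0,0,0.7,-122,0,0,0.7,-125,0,0,0.7,-125,0,0,0.7,-125,0]' 0; python3 -m handwheel '[0,0,0,0,0,0,0,0,0,0,0,0,0,0,0,0,0,0,0,0,0,0,0,0,0,0,0,0,0,0,0,0,0,0,0,0,0,0,0,0]' 255 40
```

```text
clock: 12.95
ee_pos: [0.5979, -0.1075, 0.0159]
tcp_rot: [0.0, 0.996, 0.089, 0.002]
wrist_force: [-0.1, -0.2, 0.8]
opening: 0.998
clock: 13.95
ee_pos: [0.5982, -0.1074, 0.0167]
tcp_rot: [0.0, 0.996, 0.089, 0.003]
wrist_force: [-1.2, -0.6, 6.6]
opening: 0.672
```

```bash
python3 -m handwheel '[0,0,3,0,0,0,10,0,0,0,30,0,0,5,65,0,-5,25,100,0,-12,60,130,0.05,-22,100,150,0.12,-32,140,150,0.2,-44,180,150,0.28,-55,220,150,0.344]' 255 40; python3 -m handwheel '[-10,35,0,0,-21,72,0,0,-21,78,0,0,-21,78,0,0,-21,78,0,0,-21,78,0,0,-21,78,0,0,-21,78,0,0,-21,78,0,0,-21,78,0,0]';python3 - <<'E'
from h import *
c=cam("wrist"); save(c,"w9.png"); print(bot.get_obs()["ee_pos"],bot.get_obs()["tcp_rot"],bot.get_obs()["clock"])
wrist_all(c,260)
E
```

```text
clock: 14.95
ee_pos: [0.5424, 0.1139, 0.1676]
tcp_rot: [-0.0, 0.966, 0.26, 0.003]
wrist_force: [0.4, 0.5, -1.4]
opening: 0.671
clock: 15.95
ee_pos: [0.5215, 0.1917, 0.1675]
tcp_rot: [-0.0, 0.966, 0.26, 0.003]
wrist_force: [0.2, -0.8, -0.7]
opening: 0.668
[0.52146026 0.19174219 0.16751251] [-4.27980629e-05  9.65628355e-01  2.59909593e-01  2.98018122e-03] 16.0
inlay(286, 98) ctr [590.8 232.1] area 3282 edge dir mod 90: 30.1 rect [590.8 232.1] [57.2 57.8] 30.1
inlay(286, 98) ctr [590.8 232.1] area 3282 edge dir mod 60: 3.3 rect [590.8 232.1] [57.2 57.8] 30.1
pad(286, 97) ctr [591.1 232.3] area 4979 edge dir mod 90: 30.2 rect [591.1 232.3] [70.4 70.9] 30.1
pad(286, 97) ctr [591.1 232.3] area 4979 edge dir mod 60: -2.9 rect [591.1 232.3] [70.4 70.9] 30.1
```

View pics/w9.png

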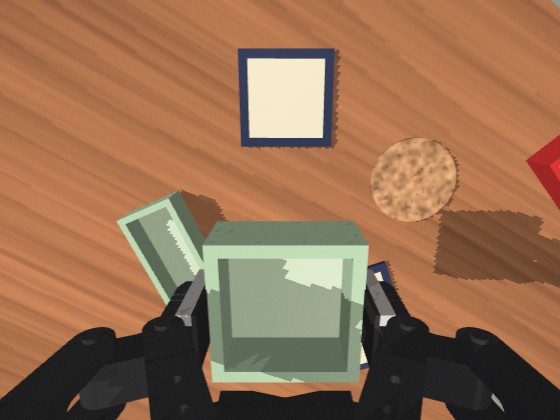

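```bash
python3 -m handwheel '[20,12,0,0,50,29,-10,0,66,38,-35,0,70,40.8,-65,0,70,40.8,-95,0,70,40.8,-120,0,70,40.8,-132,0,70,40.8,-139,0,70,40.8,-143,0,70,40.8,-145,0]';python3 -m handwheel '[0,0,0,0,0,0,0,0,0,0,0,0,0,0,0,0,0,0,0,0,0,0,0,0,0,0,0,0,0,0,0,0,0,0,0,0,0,0,0,0]'
```

```text
clock: 17.0
ee_pos: [0.5919, 0.2327, 0.0231]
tcp_rot: [-0.0, 0.966, 0.26, 0.004]
wrist_force: [0.4, 0.5, -1.0]
opening: 0.672
clock: 18.0
ee_pos: [0.592, 0.2328, 0.0231]
tcp_rot: [-0.0, 0.966, 0.26, 0.004]
wrist_force: [0.3, -0.1, -1.2]
opening: 0.67
```

```bash
python3 - <<'E'
from h import *
c=cam("scene"); save(c,"s10.png",(320,220,460,340),5)
E
```

```text
(no output)
```

View pics/s10.png

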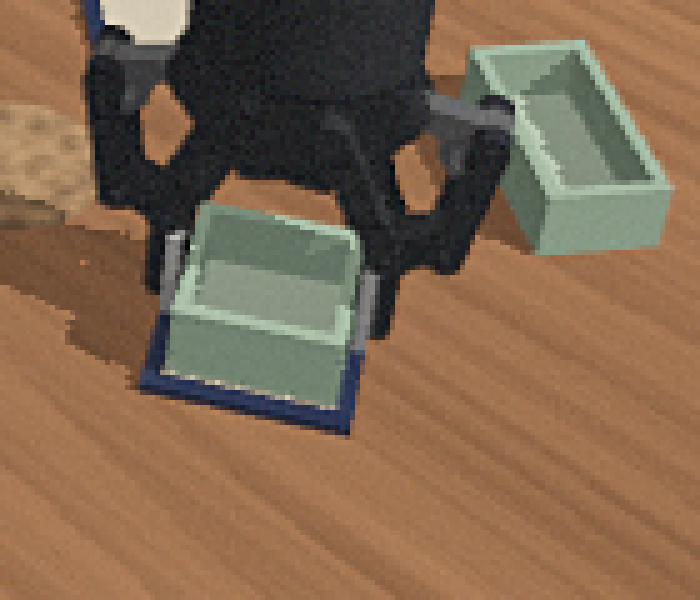

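```bash
python3 -m handwheel '[-0.5,-0.3,-0.5,0,-0.5,-0.3,-1,0,-0.5,-0.3,-1.5,0,-0.5,-0.3,-2,0,-0.5,-0.3,-2.4,0,-0.5,-0.3,-2.8,0,-0.5,-0.3,-3,0,-0.5,-0.3,-3,0,-0.5,-0.3,-3,0,-0.5,-0.3,-3,0]'
```

```text
clock: 19.05
ee_pos: [0.5915, 0.2325, 0.0207]
tcp_rot: [-0.0, 0.966, 0.26, 0.004]
wrist_force: [-2.3, -1.5, 5.7]
opening: 0.669
```

```bash
python3 -m handwheel '[0,0,0,0,0,0,0,0,0,0,0,0,0,0,0,0,0,0,0,0,0,0,3,0,0,0,10,0,0,0,30,0,-10,-6,60,0,-30,-17,100,0]' 0;python3 -m handwheel '[-20,-10,20,0,-40,-23,50,0,-43,-25,60,0,-43,-25,60,0,-43,-25,60,0,-43,-25,60,0,-43,-25,60,0,-43,-25,60,0,-43,-25,60,0,-43,-25,60,0]'; python3 - <<'E'
from h import *
c=cam("wrist"); save(c,"w11.png"); print(bot.get_obs()["ee_pos"],bot.get_obs()["tcp_rot"],bot.get_obs()["clock"])
hh=cv2.cvtColor(c["color"],cv2.COLOR_RGB2HSV)
wrist_all(c,300)
for b in blobs(cv2.inRange(hh,(40,25,195),(60,65,255)),250): print("z32",[hullfit(cast(c,b+0.,.032),str(b.mean((0,1)).round()),n)[1] for n in (4,)])
E
```

```text
clock: 20.05
ee_pos: [0.5616, 0.2158, 0.121]
tcp_rot: [-0.0, 0.966, 0.26, 0.003]
wrist_force: [-0.2, -0.2, 0.6]
opening: 1.003
clock: 21.05
ee_pos: [0.5186, 0.1908, 0.1807]
tcp_rot: [-0.0, 0.966, 0.26, 0.003]
wrist_force: [0.2, 0.9, 0.7]
opening: 1.001
[0.51858986 0.19076049 0.18076894] [-1.31780308e-04  9.65580389e-01  2.60084794e-01  3.22399642e-03] 21.1
rim(286, 93) ctr [590.8 232.8] area 3334 edge dir mod 90: 30.0 rect [590.8 232.9] [57.5 58.3] 30.2
rim(286, 93) ctr [590.8 232.8] area 3334 edge dir mod 60: 12.7 rect [590.8 232.9] [57.5 58.3] 30.2
pad(287, 94) ctr [591.2 232.4] area 4999 edge dir mod 90: 30.0 rect [591.2 232.3] [70.8 70.8] 30.2
pad(287, 94) ctr [591.2 232.4] area 4999 edge dir mod 60: 15.6 rect [591.2 232.3] [70.8 70.8] 30.2
[174. 243.] ctr [441.2 251.9] area 3805 edge dir mod 90: -36.0 rect [440.6 251.6] [86.5 44.9] 53.4
z32 [np.float32(-35.99187)]
[286.  92.] ctr [590.7 232.8] area 3240 edge dir mod 90: 30.0 rect [590.7 232.8] [56.7 57.4] 30.2
z32 [np.float32(30.008625)]
```

View pics/w11.png

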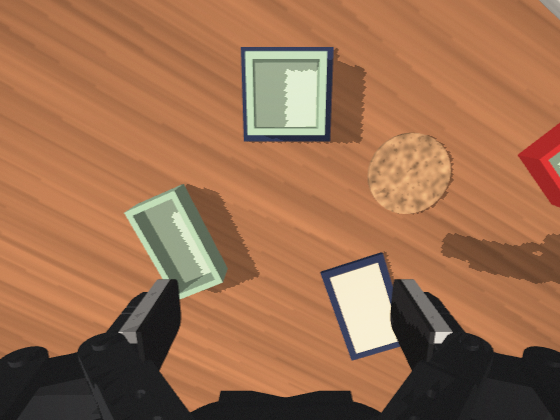

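The square dish is centred within 0.6 mm, at the pad's angle. Next is the oblong dish at roughly (441,252), 53.4°.

```bash
python3 -m handwheel '[-20,16,0,0.1,-40,32,0,0.22,-60,48,0,0.34,-77,59,-15,0.405,-77,59,-35,0.405,-77,59,-40,0.405,-77,59,-40,0.405,-77,59,-40,0.405,-77,59,-40,0.405,-77,59,-40,0.405]' 0; python3 - <<'E'
from h import *
c=cam("wrist"); save(c,"w12.png"); print(bot.get_obs()["ee_pos"],bot.get_obs()["tcp_rot"],bot.get_obs()["clock"])
wrist_all(c,330)
E
```

```text
clock: 22.1
ee_pos: [0.4421, 0.2497, 0.1413]
tcp_rot: [-0.001, 0.894, 0.449, 0.004]
wrist_force: [-0.5, 0.3, 0.2]
opening: 1.004
[0.44199465 0.24973894 0.1412888 ] [-8.03065018e-04  8.93649585e-01  4.48750138e-01  3.61777592e-03] 22.15
rim(280, 216) ctr [438.5 251.9] area 3930 edge dir mod 90: -36.7 rect [438.6 251.9] [86.7 45.5] 53.4
rim(280, 216) ctr [438.5 251.9] area 3930 edge dir mod 60: -6.7 rect [438.6 251.9] [86.7 45.5] 53.4
rim(491, 104) ctr [592.4 231.8] area 3432 edge dir mod 90: 30.1 rect [592.4 231.9] [58.7 58.7] 30.2
rim(491, 104) ctr [592.4 231.8] area 3432 edge dir mod 60: -29.3 rect [592.4 231.9] [58.7 58.7] 30.2
pad(445, 104) ctr [578.6 237. ] area 3220 edge dir mod 90: 34.1 rect [590.6 232.8] [71.5 71.9] 30.3
pad(445, 104) ctr [578.6 237. ] area 3220 edge dir mod 60: 11.9 rect [590.6 232.8] [71.5 71.9] 30.3
```

View pics/w12.png

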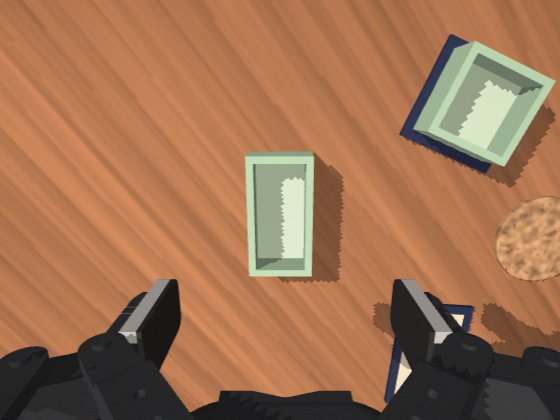

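```bash
python3 -m handwheel '[-3.5,2.2,-20,0,-3.5,2.2,-45,0,-3.5,2.2,-70,0,-3.5,2.2,-90,0,-3.5,2.2,-105,0,-3.5,2.2,-116,0,-3.5,2.2,-122,0,-3.5,2.2,-126,0,-3.5,2.2,-126,0,-3.5,2.2,-126,0]' 0; python3 -m handwheel '[0,0,0,0,0,0,0,0,0,0,0,0,0,0,0,0,0,0,0,0,0,0,0,0,0,0,0,0,0,0,0,0,0,0,0,0,0,0,0,0]' 255 40
```

```text
clock: 23.15
ee_pos: [0.4387, 0.252, 0.0157]
tcp_rot: [-0.001, 0.894, 0.449, 0.004]
wrist_force: [-0.7, 0.4, 0.6]
opening: 0.999
clock: 24.15
ee_pos: [0.4389, 0.2521, 0.0163]
tcp_rot: [-0.001, 0.894, 0.449, 0.004]
wrist_force: [-1.1, -1.0, 6.0]
opening: 0.532
```

```bash
python3 -m handwheel '[0,0,3,0,0,0,10,0,0,0,30,0,0,-5,65,0,5,-25,100,0,16,-60,140,-0.03,30,-100,170,-0.072,42,-140,184,-0.072,54,-180,184,-0.072,66,-220,184,-0.072]' 255 40; python3 -m handwheel '[11,-35,0,0,22,-70,0,0,22,-71,0,0,22,-71,0,0,22,-71,0,0,22,-71,0,0,22,-71,0,0,22,-71,0,0,22,-71,0,0,22,-71,0,0]';python3 - <<'E'
from h import *
c=cam("wrist"); save(c,"w13.png"); print(bot.get_obs()["ee_pos"],bot.get_obs()["tcp_rot"],bot.get_obs()["clock"])
wrist_all(c,270)
E
```

```text
clock: 25.15
ee_pos: [0.5052, 0.0302, 0.2017]
tcp_rot: [-0.0, 0.909, 0.416, 0.005]
wrist_force: [0.9, 0.9, -2.1]
opening: 0.531
clock: 26.15
ee_pos: [0.5271, -0.0406, 0.2017]
tcp_rot: [-0.0, 0.909, 0.416, 0.005]
wrist_force: [-1.2, -0.2, -1.1]
opening: 0.529
[ 0.52716551 -0.0406561   0.20170789] [-3.56662357e-04  9.09243618e-01  4.16231005e-01  5.25990662e-03] 26.2
rim(391, 55) ctr [663.3  -7.5] area 825 edge dir mod 90: -17.9 rect [662.9  -7.2] [26.6 32.2] 71.2
rim(391, 55) ctr [663.3  -7.5] area 825 edge dir mod 60: -17.7 rect [662.9  -7.2] [26.6 32.2] 71.2
inlay(148, 148) ctr [460.7  68.5] area 3961 edge dir mod 90: -40.6 rect [460.5  68.5] [87.6 45.6] 49.3
inlay(148, 148) ctr [460.7  68.5] area 3961 edge dir mod 60: -10.1 rect [460.5  68.5] [87.6 45.6] 49.3
pad(148, 147) ctr [461.1  67.9] area 5990 edge dir mod 90: -40.7 rect [461.1  67.8] [101.1  59.7] 49.6
pad(148, 147) ctr [461.1  67.9] area 5990 edge dir mod 60: -10.7 rect [461.1  67.8] [101.1  59.7] 49.6
```

View pics/w13.png

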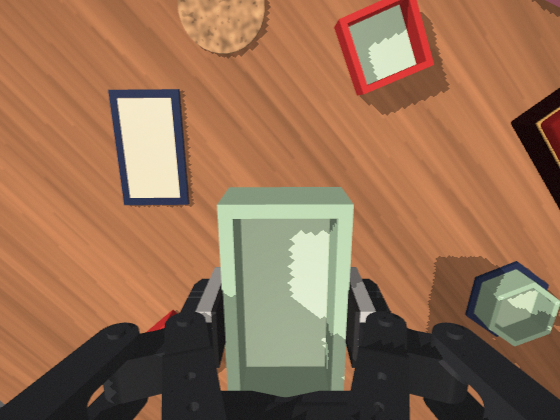

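```bash
python3 -m handwheel '[-20,33,0,0.003,-42,70,-15,0.003,-60,100,-45,0.003,-65.9,109.4,-85,0.003,-65.9,109.4,-120,0.003,-65.9,109.4,-148,0.003,-65.9,109.4,-163,0.003,-65.9,109.4,-171,0.003,-65.9,109.4,-176,0.003,-65.9,109.4,-179,0.003]';python3 -m handwheel '[0,0,0,0,0,0,0,0,0,0,0,0,0,0,0,0,0,0,0,0,0,0,0,0,0,0,0,0,0,0,0,0,0,0,0,0,0,0,0,0]'
python3 - <<'E'
from h import *
c=cam("side"); save(c,"s14.png",(170,130,310,250),5)
c=cam("scene"); save(c,"t14.png",(290,150,430,270),5)
E
```

```text
clock: 27.2
ee_pos: [0.4616, 0.0689, 0.0225]
tcp_rot: [-0.0, 0.909, 0.418, 0.005]
wrist_force: [0.3, -0.7, -0.8]
opening: 0.531
clock: 28.2
ee_pos: [0.4616, 0.0689, 0.0225]
tcp_rot: [-0.0, 0.909, 0.418, 0.005]
wrist_force: [-0.0, 0.5, -1.8]
opening: 0.533
```

View pics/s14.png

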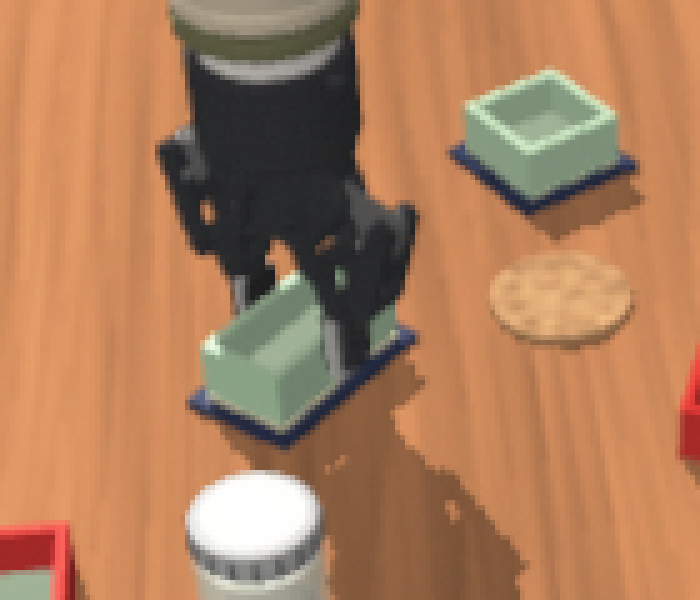

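View pics/t14.png

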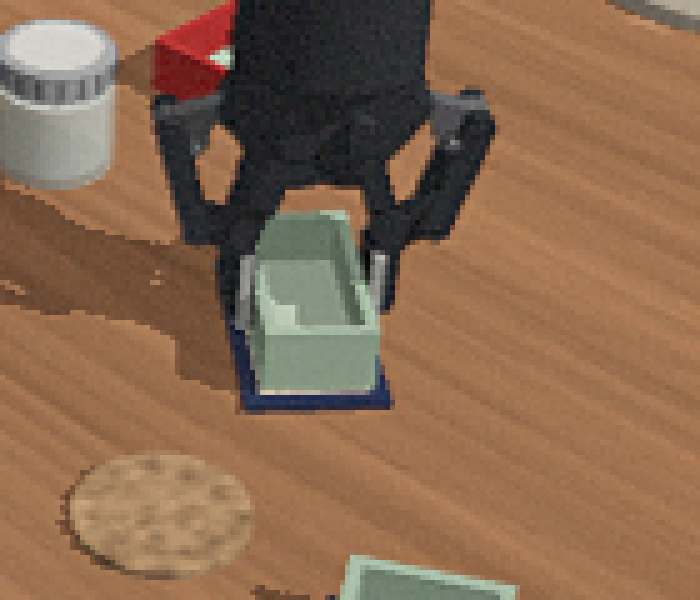

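The oblong dish hovers just above its inlay, looking centred in both views. Lowering it to contact.

```bash
python3 -m handwheel '[-0.3,-0.2,-0.5,0,-0.3,-0.2,-1,0,-0.3,-0.2,-1.5,0,-0.3,-0.2,-1.9,0,-0.3,-0.2,-2.3,0,-0.3,-0.2,-2.6,0,-0.3,-0.2,-2.6,0,-0.3,-0.2,-2.6,0,-0.3,-0.2,-2.6,0,-0.3,-0.2,-2.6,0]'
```

```text
clock: 29.3
ee_pos: [0.4613, 0.0687, 0.0203]
tcp_rot: [-0.0, 0.909, 0.418, 0.005]
wrist_force: [-0.6, -0.5, 7.1]
opening: 0.532
```

```bash
python3 -m handwheel '[0,0,0,0,0,0,0,0,0,0,0,0,0,0,0,0,0,0,0,0,0,0,3,0,0,0,10,0,0,0,30,0,0,0,65,0,5,-10,105,0]' 0;python3 -m handwheel '[15,-25,30,0,35,-60,60,0,57,-95,70,0,57,-95,70,0,57,-95,70,0,57,-95,70,0,57,-95,70,0,57,-95,70,0,57,-95,70,0,57,-95,70,0]'; python3 - <<'E'
from h import *
c=cam("wrist"); save(c,"w15.png"); print(bot.get_obs()["ee_pos"],bot.get_obs()["tcp_rot"],bot.get_obs()["clock"])
hh=cv2.cvtColor(c["color"],cv2.COLOR_RGB2HSV)
wrist_all(c,300)
for b in blobs(cv2.inRange(hh,(40,25,195),(60,65,255)),250): print("z32",[hullfit(cast(c,b+0.,.032),str(b.mean((0,1)).round()),n)[1] for n in (4,)])
E
```

```text
clock: 30.3
ee_pos: [0.4651, 0.0596, 0.1264]
tcp_rot: [-0.001, 0.908, 0.419, 0.004]
wrist_force: [0.5, -0.9, 0.2]
opening: 1.001
clock: 31.3
ee_pos: [0.522, -0.0349, 0.1963]
tcp_rot: [-0.001, 0.908, 0.419, 0.004]
wrist_force: [0.5, 0.0, -0.3]
opening: 1.001
[ 0.52202481 -0.03505772  0.196329  ] [-7.56707022e-04  9.07888578e-01  4.19190712e-01  4.11140614e-03] 31.35
rim(143, 151) ctr [459.4  69.4] area 4033 edge dir mod 90: -40.4 rect [459.4  69.4] [87.5 46.2] 49.5
rim(143, 151) ctr [459.4  69.4] area 4033 edge dir mod 60: -10.4 rect [459.4  69.4] [87.5 46.2] 49.5
rim(403, 55) ctr [662.7  -7. ] area 832 edge dir mod 90: -17.6 rect [662.4  -6.7] [26.7 32.5] 71.8
rim(403, 55) ctr [662.7  -7. ] area 832 edge dir mod 60: -13.3 rect [662.4  -6.7] [26.7 32.5] 71.8
pad(155, 147) ctr [474.8  70.8] area 3759 edge dir mod 90: -31.7 rect [461.3  68.1] [100.9  59.5] 49.6
pad(155, 147) ctr [474.8  70.8] area 3759 edge dir mod 60: 14.0 rect [461.3  68.1] [100.9  59.5] 49.6
[181. 359.] ctr [343.9 -89.1] area 497 edge dir mod 90: 1.2 rect [343.8 -89.1] [22.5 22.8] 0.6
z32 [np.float32(1.2001704)]
[540. 299.] ctr [ 638.8 -257.3] area 592 edge dir mod 90: 5.1 rect [ 639.2 -255.4] [22.4 37.3] 21.7
z32 [np.float32(5.122114)]
[144. 150.] ctr [460.9  68.8] area 3926 edge dir mod 90: -40.4 rect [460.9  68.8] [86.3 45.5] 49.5
z32 [np.float32(-40.400032)]
[403.  55.] ctr [661.5  -6.6] area 810 edge dir mod 90: -17.6 rect [661.1  -6.3] [26.4 32. ] 71.8
z32 [np.float32(-17.608307)]
```

View pics/w15.png

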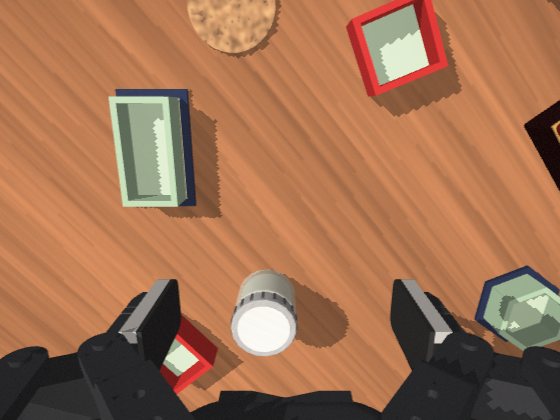

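The oblong dish is centred within 1 mm, and its 49.5° matches the pad's 49.6°. Moving over the jar.

```bash
python3 -m handwheel '[-10,-8,0,-0.14,-20,-16,0,-0.28,-30,-24,0,-0.42,-40,-32,0,-0.56,-50,-40,0,-0.7,-62,-52,0,-0.84,-75,-65,0,-0.865,-81,-66,0,-0.865,-81,-66,0,-0.865,-81,-66,0,-0.865]' 0; python3 - <<'E'
from h import *
bot.camera("wrist");bot.camera("wrist")
c=cam("wrist"); save(c,"w16.png"); print(bot.get_obs()["ee_pos"],bot.get_obs()["tcp_rot"],bot.get_obs()["clock"])
np.save("w16.npy",c,allow_pickle=True)
E
```

```text
clock: 32.35
ee_pos: [0.4416, -0.1007, 0.1965]
tcp_rot: [0.001, 1.0, 0.001, 0.004]
wrist_force: [-0.3, 1.0, -0.9]
opening: 0.997
[ 0.44164337 -0.10062517  0.19632465] [8.66437947e-04 9.99990106e-01 8.19913239e-04 4.28541558e-03] 32.5
```

View pics/w16.png

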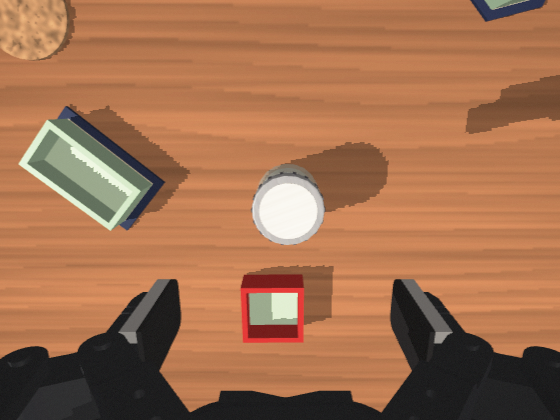

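The lid's top face is at about (288,210), radius about 36 px. I'll fit it.

```bash
python3 - <<'E'
from h import *
c=np.load("w16.npy",allow_pickle=True).item()
hh=cv2.cvtColor(c["color"],cv2.COLOR_RGB2HSV)
for nm,m in [("white",cv2.inRange(hh,(0,0,225),(179,40,255))),("lid",cv2.inRange(hh,(0,0,135),(179,45,255)))]:
    m[260:]=0; m[:, :200]=0; m[:,400:]=0
    for b in blobs(m,500):
        P=cast(c,b+0.,.061)[:,:2]*1000
        M=cv2.moments(P.astype(np.float32).reshape(-1,1,2)); (x,y),r=cv2.minEnclosingCircle(P.astype(np.float32))
        print(nm,b.mean((0,1)),"centroid",M["m10"]/M["m00"],M["m01"]/M["m00"],"rEq",(M["m00"]/np.pi)**.5,"enc",x,y,r)
        # lower half only (away from nadir), least-squares circle
        q=b.reshape(-1,2); s=q[:,1]>c0 if (c0:=q[:,1].mean()) else None
        Q=P[s]; A=np.c_[2*Q,np.ones(len(Q))]; z=np.linalg.lstsq(A,(Q**2).sum(1),rcond=None)[0]
        print("  lsq",z[:2],(z[2]+z[0]**2+z[1]**2)**.5)
E
```

```text
white [287.9375  210.63125] centroid 440.06478657344957 -101.92719889920802 rEq 21.804774822643687 enc 440.1947937011719 -101.97187042236328 22.28110694885254
  lsq [ 440.14164144 -101.86769368] 21.85031814791463
lid [285.45887446 205.43722944] centroid 440.792746032546 -101.73773181849134 rEq 27.132028587662784 enc 442.4874572753906 -101.17440795898438 29.596397399902344
  lsq [ 440.69096382 -101.9177871 ] 27.07805809431656
```

```bash
python3 -m handwheel '[-1.3,-1.3,-20,0,-1.3,-1.3,-50,0,-1.3,-1.3,-80,0,-1.3,-1.3,-105,0,-1.3,-1.3,-125,0,-1.3,-1.3,-145,0,-1.3,-1.3,-160,0,-1.3,-1.3,-168,0,-1.3,-1.3,-172,0,-1.3,-1.3,-172,0]' 0; python3 -m handwheel '[0,0,0,0,0,0,0,0,0,0,0,0,0,0,0,0,0,0,0,0,0,0,0,0,0,0,0,0,0,0,0,0,0,0,0,0,0,0,0,0]' 255 45; python3 - <<'E'
from h import *
c=cam("side"); save(c,"s17.png",(150,180,290,290),5)
E
```

```text
clock: 33.5
ee_pos: [0.4406, -0.1015, 0.0234]
tcp_rot: [0.0, 1.0, 0.002, 0.004]
wrist_force: [-0.1, 0.1, 0.4]
opening: 0.999
clock: 34.5
ee_pos: [0.4409, -0.1015, 0.0239]
tcp_rot: [0.001, 1.0, 0.002, 0.004]
wrist_force: [-0.1, 0.6, 6.1]
opening: 0.645
```

View pics/s17.png

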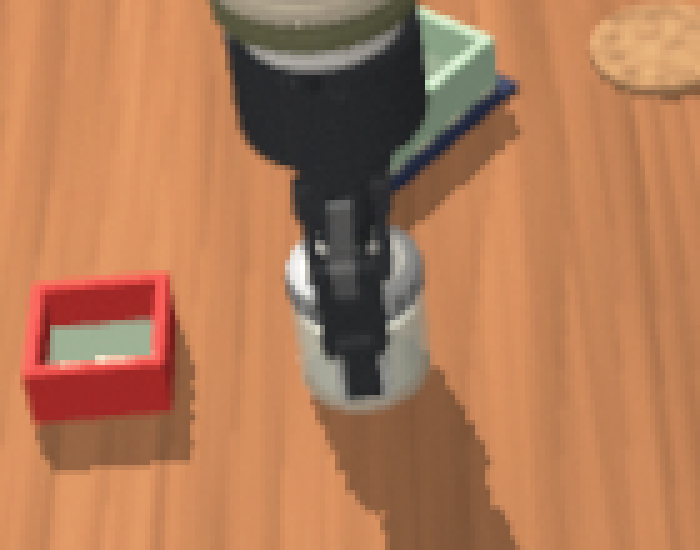

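```bash
python3 -m handwheel '[0,0,3,0,0,0,10,0,0,0,30,0,0,0,65,0,0,5,100,0,5,25,140,0,13,60,170,0,23,100,176,0,33,140,176,0,43,180,176,0]' 255 45; python3 -m handwheel '[6,25,0,0,6,28,0,0,6,28,0,0,6,28,0,0,6,28,0,0,6,28,0,0,6,28,0,0,6,28,0,0,6,28,0,0,6,28,0,0]';python3 - <<'E'
from h import *
c=cam("wrist"); save(c,"w18.png"); print(bot.get_obs()["ee_pos"],bot.get_obs()["tcp_rot"],bot.get_obs()["clock"])
np.save("w18.npy",c,allow_pickle=True)
E
```

```text
clock: 35.55
ee_pos: [0.4838, 0.0796, 0.2006]
tcp_rot: [0.001, 1.0, 0.001, 0.005]
wrist_force: [-0.0, -1.0, -0.9]
opening: 0.646
clock: 36.55
ee_pos: [0.4898, 0.1075, 0.2006]
tcp_rot: [0.001, 1.0, 0.001, 0.005]
wrist_force: [-0.0, 0.1, -2.1]
opening: 0.647
[0.48983903 0.10758319 0.20060152] [6.60969560e-04 9.99988403e-01 1.19796041e-03 4.61745598e-03] 36.6
```

View pics/w18.png

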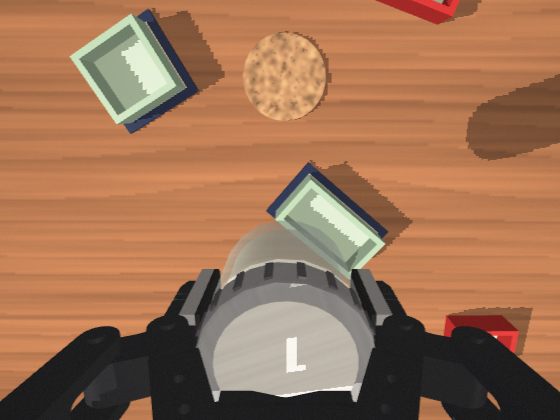

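The coaster is at about (286,76), radius about 42 px.

```bash
python3 - <<'E'
from h import *
c=np.load("w18.npy",allow_pickle=True).item()
hh=cv2.cvtColor(c["color"],cv2.COLOR_RGB2HSV)
print(np.median(hh[56:96,266:306].reshape(-1,3),0),np.median(hh[20:130,350:380].reshape(-1,3),0),np.percentile(hh[20:130,350:380,0],[5,95]),np.percentile(hh[56:96,266:306,0],[5,95]),np.percentile(hh[20:130,350:380,1],[5,95]),np.percentile(hh[56:96,266:306,1],[5,95]))
m=cv2.inRange(hh,(14,40,100),(30,200,255)); m=cv2.morphologyEx(m,cv2.MORPH_CLOSE,np.ones((7,7)));m=cv2.morphologyEx(m,cv2.MORPH_OPEN,np.ones((5,5)))
for b in blobs(m,1500):
    P=(cast(c,b+0.,.004)[:,:2]*1000).astype(np.float32); M=cv2.moments(P.reshape(-1,1,2)); (x,y),r=cv2.minEnclosingCircle(P)
    print(b.mean((0,1)),"cen",M["m10"]/M["m00"],M["m01"]/M["m00"],(M["m00"]/np.pi)**.5,"enc",x,y,r)
g=cv2.GaussianBlur(cv2.cvtColor(c["color"],cv2.COLOR_RGB2GRAY),(5,5),0)
C=cv2.HoughCircles(g[:140,200:360],cv2.HOUGH_GRADIENT,1,50,param1=80,param2=15,minRadius=36,maxRadius=48)
print(C); 
if C is not None: print(cast(c,C[0][0][:2]+[200,0],.004)*1000)
E
```

```text
[ 14. 123. 219.] [ 12. 143. 190.] [11. 12.] [14. 15.] [141. 145.] [118. 125.]
[266.85294118 253.75735294] cen 433.31464461374026 123.91221061078109 27.666176813787292 enc 407.15826416015625 119.94010925292969 53.32707595825195
[284.52892562  76.34297521] cen 588.2498088741344 109.39595942362132 34.228296179344476 enc 588.2412109375 109.44522857666016 34.80823516845703
[[[82.5 76.5 43. ]]]
[[589.08070378 110.68915736   4.        ]]
```

```bash
python3 - <<'E'
from h import *
for n,bx in [("scene",(295,230,350,272)),("side",(260,172,305,208))]:
    c=cam(n); hh=cv2.cvtColor(c["color"],cv2.COLOR_RGB2HSV)
    sub=hh[bx[1]:bx[3],bx[0]:bx[2]]
    h0,s0=np.median(sub[:4].reshape(-1,3),0)[:2]; hc=np.median(sub[15:25,20:30].reshape(-1,3),0); print(n,h0,s0,hc)
    m=np.zeros(hh.shape[:2],np.uint8); m[bx[1]:bx[3],bx[0]:bx[2]]=cv2.inRange(sub,(int((h0+hc[0])/2+.6),20,60),(30,int((s0+hc[1])/2+8),255))
    m=cv2.morphologyEx(m,cv2.MORPH_CLOSE,np.ones((5,5)))
    for b in blobs(m,150):
        P=(cast(c,b+0.,.004)[:,:2]*1000).astype(np.float32);P=cv2.convexHull(P); M=cv2.moments(P.reshape(-1,1,2)); (x,y),r=cv2.minEnclosingCircle(P)
        print(b.mean((0,1)),"cen",M["m10"]/M["m00"],M["m01"]/M["m00"],(M["m00"]/np.pi)**.5,"enc",x,y,r)
    save(c,n+"19.png",bx,8)
E
```

```text
scene 13.0 128.0 [ 15. 104. 176.]
[322.41509434 251.44339623] cen 586.4743806186783 107.4115782082501 37.74287573230612 enc 586.9909057617188 105.8043212890625 44.40251159667969
side 12.0 141.5 [ 15. 121. 219.]
[281.51515152 189.12121212] cen 589.4449128250857 107.44240761361912 35.33191570522469 enc 590.0382080078125 107.92710876464844 37.603431701660156
```

View pics/scene19.png

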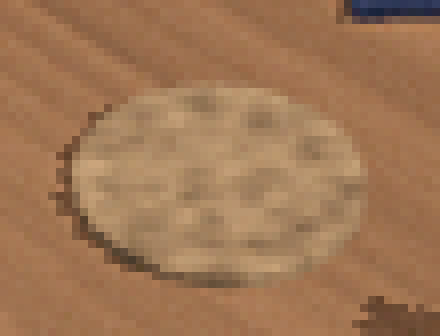

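View pics/side19.png

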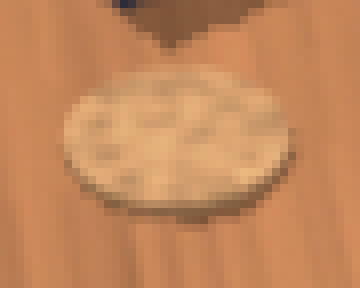

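```bash
python3 - <<'E'
from h import *
c=np.load("w18.npy",allow_pickle=True).item()
im=cv2.cvtColor(c["color"],cv2.COLOR_RGB2BGR)[15:135,225:345]; s=5; im=cv2.resize(im,None,fx=s,fy=s,interpolation=cv2.INTER_NEAREST)
t=np.linspace(0,2*np.pi,120)
for (x,y),col in [((.5882,.1094),(0,255,0)),((.5885,.1085),(255,0,0))]:
    p=proj(c,np.c_[x+.035*np.cos(t),y+.035*np.sin(t),0*t+.004]); p=((p+.5-[225,15])*s).astype(np.int32)
    cv2.polylines(im,[p.reshape(-1,1,2)],True,col,1)
cv2.imwrite("pics/w18o.png",im)
E
```

```text
(no output)
```

View pics/w18o.png

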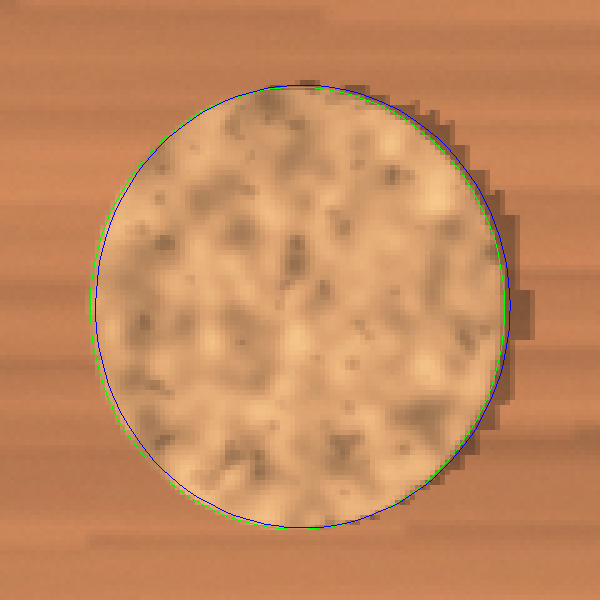

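```bash
python3 -m handwheel '[25,0.4,0,0,60,1,-10,0,90,1.4,-35,0,99.2,1.5,-70,0,99.2,1.5,-105,0,99.2,1.5,-135,0,99.2,1.5,-152,0,99.2,1.5,-161,0,99.2,1.5,-167,0,99.2,1.5,-170,0]';python3 -m handwheel '[0,0,0,0,0,0,0,0,0,0,0,0,0,0,0,0,0,0,0,0,0,0,0,0,0,0,0,0,0,0,0,0,0,0,0,0,0,0,0,0]'
python3 - <<'E'
from h import *
c=cam("side"); save(c,"s20.png",(230,120,350,220),6)
E
```

```text
clock: 37.7
ee_pos: [0.5893, 0.1093, 0.0307]
tcp_rot: [0.001, 1.0, 0.001, 0.005]
wrist_force: [0.1, 0.3, -1.9]
opening: 0.643
clock: 38.7
ee_pos: [0.5893, 0.1093, 0.0306]
tcp_rot: [0.001, 1.0, 0.001, 0.005]
wrist_force: [0.2, -0.1, -2.7]
opening: 0.645
```

View pics/s20.png

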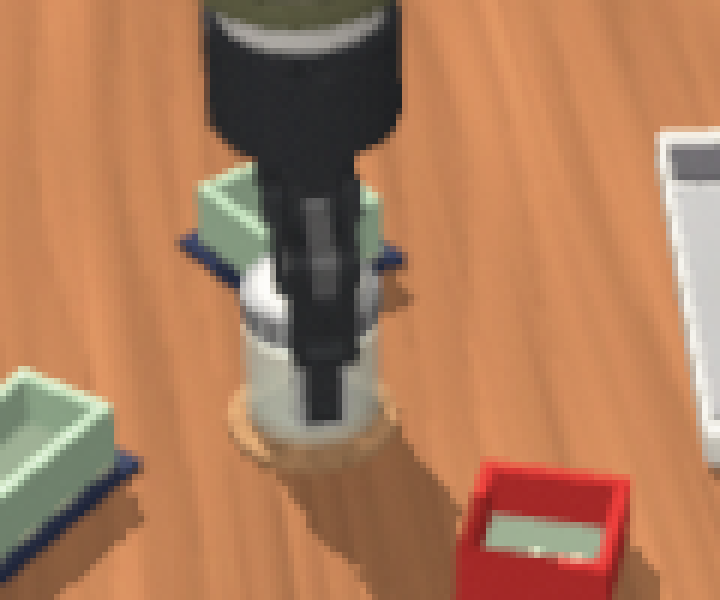

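The jar is centred over the coaster. Lowering it to contact.

```bash
python3 -m handwheel '[-0.3,-0.2,-0.5,0,-0.3,-0.2,-1,0,-0.3,-0.2,-1.5,0,-0.3,-0.2,-1.9,0,-0.3,-0.2,-2.3,0,-0.3,-0.2,-2.7,0,-0.3,-0.2,-3,0,-0.3,-0.2,-3,0,-0.3,-0.2,-3,0,-0.3,-0.2,-3,0]'
```

```text
clock: 39.75
ee_pos: [0.589, 0.1091, 0.0279]
tcp_rot: [0.001, 1.0, 0.001, 0.005]
wrist_force: [-1.3, -0.5, 6.1]
opening: 0.645
```

```bash
python3 -m handwheel '[0,0,0,0,0,0,0,0,0,0,0,0,0,0,0,0,0,0,0,0,0,0,3,0,0,0,10,0,0,0,30,0,0,0,60,0,0,0,95,0]' 0;python3 -m handwheel '[-10,0,30,0,-45,0,60,0,-85,0,85,0,-100,0,90,0,-100,0,90,0,-100,0,90,0,-100,0,90,0,-100,0,90,0,-100,0,90,0,-100,0,90,0]'; python3 - <<'E'
from h import *
c=cam("wrist"); save(c,"w21.png"); print(bot.get_obs()["ee_pos"],bot.get_obs()["tcp_rot"],bot.get_obs()["clock"])
hh=cv2.cvtColor(c["color"],cv2.COLOR_RGB2HSV)
m=cv2.inRange(hh,(0,0,225),(179,40,255)); m[200:]=0;m[:,:200]=0;m[:,370:]=0
for b in blobs(m,500):
    P=(cast(c,b+0.,.065)[:,:2]*1000).astype(np.float32); M=cv2.moments(P.reshape(-1,1,2)); print(b.mean((0,1)),"lid",M["m10"]/M["m00"],M["m01"]/M["m00"],(M["m00"]/np.pi)**.5)
m=cv2.inRange(hh,(14,90,100),(30,200,255)); m[:,:200]=0;m[:,370:]=0;m[200:]=0
m=cv2.morphologyEx(m,cv2.MORPH_CLOSE,np.ones((7,7)));
for b in blobs(m,300):
    P=(cast(c,b+0.,.004)[:,:2]*1000).astype(np.float32); print("cork enc",cv2.minEnclosingCircle(P))
save(cam("scene"),"t21.png"); save(cam("side"),"s21.png")
E
```

```text
clock: 40.75
ee_pos: [0.5884, 0.1091, 0.1238]
tcp_rot: [0.001, 1.0, 0.001, 0.004]
wrist_force: [0.4, 0.8, -0.7]
opening: 1.003
clock: 41.75
ee_pos: [0.4886, 0.1091, 0.2133]
tcp_rot: [0.001, 1.0, 0.001, 0.004]
wrist_force: [0.2, 0.5, -0.9]
opening: 1.002
[0.48847618 0.10915437 0.21341874] [6.33557406e-04 9.99991542e-01 1.48698272e-03 3.78188765e-03] 41.8
[285.67582418  68.61538462] lid 588.5366964580384 110.00774011150244 21.84302534496165
cork enc ((585.945556640625, 109.07626342773438), 34.25341796875)
```

View pics/w21.png

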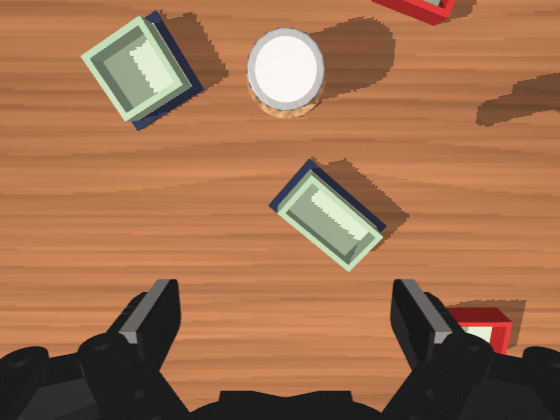

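View pics/t21.png

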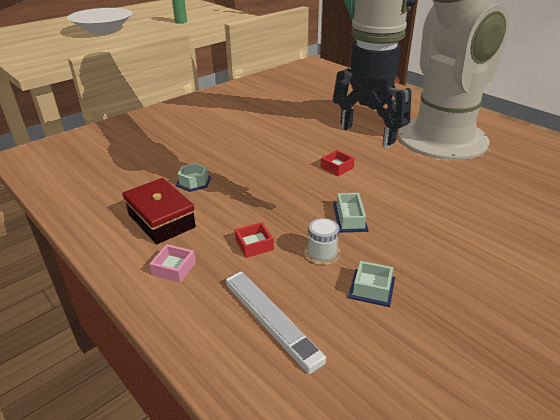

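View pics/s21.png

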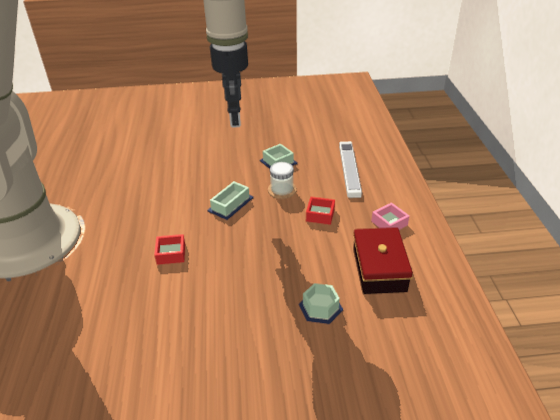

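The pictures show every piece on its own pad: hex dish at (193,177), oblong (351,212), square (374,280) and jar (322,240) in the scene view. The box and chopstick case haven't moved.

```bash
python3 -c "
from bench import bot
print(bot.get_obs()['qvel'].round(3)); print(bot.job_done())"
```

```text
[ 0.001 -0.005 -0.002  0.    -0.002 -0.001 -0.003]
the job is handed in; nothing more can be done
None
```

I put the hex, square and oblong dishes on their pads in that order, then stood the jar on the cork coaster, and handed the job in at about 42 s. Each piece was lifted, lowered in small steps until the wrist felt 5–7 N of contact, then released with the gripper pulled clear.

| Piece | Off centre | Angle against its pad |
|---|---|---|
| hex_dish | about 1 mm | within 0.3° |
| square_dish | about 0.6 mm | within 0.2° |
| oblong_dish | about 0.8 mm | within 0.2° |
| glass_jar | about 1 mm | round, not applicable |

- **Camera accuracy:** these offsets are smaller than the stated 2 mm camera calibration. The dishes were compared with their pads in the same wrist pictures.
- **Coaster:** this was the least certain target. The wrist and side views agreed within about 2 mm; in the scene view a poor, oversized colour mask put it about 3 mm away. I used the wrist fit, drawn over its outline as a check. The cork is now mostly hidden under the jar, so the jar was checked against the coaster position measured beforehand.
- **Left alone:** in the last scene and side pictures the lacquered box, chopstick case and the red and pink dishes appear where they started. I judged that by eye, not by measuring.

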